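# Shut the two open boxes

## Task

Close both open boxes on the bench so that no dust gets in: push the sliding lid of the wooden box fully home, and tip the hinged lid of the green steel box over and press it fully shut, in either order. Only push with the fingers: do not pick up either box or shove it out of its place, and leave the other things on the bench where they are.

Things in the scene. Friction and masses are not known exactly. Their poses are not given: they have to be found in the camera images.
- wood_box: wooden box with a sliding lid, 62 (x) x 120 (y) x 34 mm high, loose on the bench, about 0.95 kg with its contents. Origin at the centre of its underside, z up. Its lid slides out of the end at y = -60 mm, along the box's -y. The end wall below the lid there is 26 mm high, so a finger that pushes the lid home meets that wall just as the lid comes flush.
- wood_box_lid (a joint): sliding lid of the wooden box: metres it stands out, 0 = fully home and flush with the end of the box, up to 0.085; slides with about 0.4 N
- wood_lid_end (a point): middle of the outer end of the sliding lid; the lid is 52 mm wide (box x) and 4 mm thick, from 28 to 32 mm above the bench, and this point lies 30 mm above the bench
- steel_box: flat green steel box with a hinged lid, 77 (x) x 154 (y) x 35 mm high when shut, loose on the bench, about 1.4 kg with its contents. Origin at the centre of its underside, z up. The hinge runs along y at x = +36 mm, 27 mm above the bench; the walls are 26 mm high.
- steel_box_lid (a joint): hinged lid of the steel box: radians open, 0 = shut, lying flat on top (upper face 35 mm above the bench), 1.57 = upright, up to 1.92. A stiff hinge (0.25 N m, about 3.6 N at the free edge): the lid stays at any angle and must be pushed the whole way
- steel_lid_edge (a point): middle of the free edge of the hinged lid, 70 mm from the hinge, in its 2 mm sheet; with the lid shut it lies at x = -34 mm, y = 0, 34 mm above the bench. The lid is 152 mm long along the box's y
- bearing: ball bearing 47 mm across, 14 mm high, a bystander; origin at the centre of its underside
- bolt: steel bolt standing on its head, 22 mm across, 53 mm high, a bystander; origin at the centre of its underside
- nut: steel hexagon nut 27 mm across, 13 mm high, lying flat, a bystander; origin at the centre of its underside
- tape_roll: roll of white tape 66 mm across, 34 mm high, a bystander; origin at the centre of its underside
- plug: white insulator plug 40 mm across, 46 mm high, a bystander; origin at the centre of its underside

How it is judged:
By the outcome, as a careful person would: the job done as asked, in the order asked, and still so for the second after the job is handed in, with the robot touching nothing.
It also fails if it takes over 54 s, if anything falls off the work surface, if the arm or the gripper's body presses on something with over 40 N, if the wrist force passes 120 N, or if a joint passes its speed limit or range.

## Robot

A 6-joint arm with a two-finger parallel gripper is mounted at the origin on the work surface; the furniture and walls round the work are solid. World frame = base frame: x ahead of the robot, y to its left, z up, the work surface at z = 0. Lengths are in m, angles in rad, forces in N, time in s.
With the tool pointing down it reaches from about 0.3 to 0.825 m from the base axis. Payload 5.4 kg.
Tool frame: the origin (TCP) lies midway between the tips of the shut fingers; the grasp point (between the pads) lies 19 mm behind it; z points along the fingers, x is the direction in which the jaws open and shut, and the axes are right-handed (so a half turn about z gives the same grasp; the last joint's range is limited). The gripper opens to 92 mm and grips with 3 to 60 N. Pads are 20 mm wide; open, the fingers measure 128 mm over their backs; the gripper's body (75 mm by 189 mm) begins 69 mm behind the grasp point.
Start: joints at [0.899, 0.158, 1.597, -0, 1.386, -0.21], TCP at [0.256, 0.515, 0.194] pointing down, gripper open.
Joint ranges: [-2.91, 2.91], [-0.94, 2.29], [0.18, 2.7], [-1.29, 4.43], [0.17, 2.64], [-3, 3]. Speed limits (rad/s): [2.57, 2.57, 3.14, 3.14, 3.14, 3.14].

## Interface

Orientations are given as a unit quaternion [w, x, y, z].
In Python, from workcell import bot, read_camera gives the robot as it stands.
- The arm moves only by the tool carry_out, never from a script. Its argument "targets" is a list that holds one entry, the list of rows, each a list of 4 numbers: the shift along the world's x, y, z in mm, then the turn about the world's z in degrees. In form: [[[x, y, z, turn], ...]]. A call has exactly 10 rows; each row is the pose to reach, as a shift and turn from the pose measured when the call began; what a row does not reach only later rows make up. A row lasts 1/8 s, in which the tool goes at most 62.5 mm and 10.7 degrees, less where a joint would pass 70% of its speed; a pose out of reach is approached as far as the arm can. A call with a gripper value outside its range is refused whole. "grip" is the finger opening in mm, from 0 to 91.9, set as the call begins (left out, the last holds). The fingers move at their own pace and stop on an object; "newtons" is the grip in N (left out, the last holds). Time passes only in rows, so rows that repeat a pose let the fingers close, or fill a call up. It gives the time, the measured TCP pose, the force and the opening at its end, in the units of the state.
- bot.read_state(): the state, without advancing time (a new reading comes with each control period).
- read_camera(name): name is "scene" or "side" or "wrist"; returns a dict with "pixels" (384x512x3 uint8, blue, green, red), "depth" (384x512 float32, m along the optical axis (not along the pixel's ray), 0 where there is no reading), "K" (3x3 intrinsics, pixels), "R" (3x3) and "t" (3): a world point X has camera coordinates R X + t; the wrist camera has in their place "mount" (4x4, takes a point from camera to tool coordinates, whose origin is the TCP and whose axes are the tool frame's). Camera axes: x right, y down, z forward; pixel columns grow to the right and rows downward; lengths in m; the calibration is good to about 2 mm. The wrist camera is an equidistant fisheye: a pixel r from the principal point sees the ray r / f radians off the axis. A picture is of the moment at which its call begins: read the wrist's pose just before it.
- bot.close_job(): hands the job in, once; it reports no verdict.
The state is a dict: "time": time; "joint_positions": joint angles; "qd": joint speeds; "tau": joint torques, N m; "eef_pos": TCP position; "ee_rot": TCP orientation; "contact_force": force on the tool from outside, world axes, zero at the start; "wrist_torque": the same for the moment, N m; "finger_gap": finger opening in m.
Only numpy, scipy, OpenCV 4.12 (cv2) and the standard library are available. Lean on these libraries where they do the work, as an engineer would, in place of code of your own. Each camera call takes 0.05 s, during which the arm holds its last target. There are 200 camera calls.

## Working session

There is one attempt and no reset: what is moved stays moved. The work goes in short steps, Python scripts to look and compute and a tool call to move; the robot and the scene stay as the last step left them, time stands still between calls to the robot, and variables do not carry over. Pictures are saved under pics/ and viewed, about 8 in all and at most 12, crops included, and the job is handed in when it is done.

Besides the shell and the picture viewer there is one more tool, called after "Call:" as name(argument=value, ...) on one line, values as JSON. carry_out: Moves the arm, as the interface text tells. Its arguments: {"type":"object","properties":{"targets":{"type":"array","items":{"type":"array","items":{"type":"array","items":{"type":"number"}}}},"grip":{"type":"number"},"newtons":{"type":"number"}},"required":["targets"]}

```bash
ls; mkdir -p pics
cat > h.py <<'E'
import numpy as np, cv2
from workcell import bot, read_camera
def cloud(c):
    K=c["K"];d=c["depth"];v,u=np.mgrid[:d.shape[0],:d.shape[1]]
    p=np.stack([(u-K[0,2])/K[0,0]*d,(v-K[1,2])/K[1,1]*d,d],-1)
    return (p-c["t"])@c["R"]
E
python3 - <<'E'
from h import *
print(bot.read_state())
a=[]
for n in("scene","side"):
    c=read_camera(n);np.savez(n+".npz",**c);a.append(c["pixels"]);print(n,c["K"],c["R"],c["t"])
cv2.imwrite("pics/a.png",a[0]);cv2.imwrite("pics/b.png",a[1])
E
```

```text
pics
{'time': 0.0, 'joint_positions': array([ 8.98914500e-01,  1.59043650e-01,  1.59824878e+00,  4.88171726e-06,
        1.38616526e+00, -2.10079170e-01]), 'qd': array([-0.00051574, -0.00073536,  0.00102271, -0.00058168, -0.00015863,
        0.0007202 ]), 'tau': array([-1.08690037e-03, -3.85571837e+01, -3.22111058e+01,  7.02755945e-02,
        3.79202224e-02, -1.34106999e-04]), 'eef_pos': array([0.25578337, 0.51423542, 0.19331369]), 'ee_rot': array([ 3.12605437e-04,  8.50165340e-01,  5.26514982e-01, -8.78563617e-04]), 'contact_force': array([-0.09227825, -0.2828057 ,  0.3863171 ]), 'wrist_torque': array([-0.02289437, -0.06889511, -0.0028545 ]), 'finger_gap': 0.09200046974198484}
scene [[384.06683981   0.         249.22902827]
 [  0.         384.06683981 194.04961556]
 [  0.           0.           1.        ]] [[-0.9143631  -0.40486201 -0.00518432]
 [-0.32872499  0.74976467 -0.57427592]
 [ 0.23638953 -0.52339249 -0.8186454 ]] [0.45628618 0.28523442 0.947366  ]
side [[359.60903205   0.         246.6574903 ]
 [  0.         359.60903205 193.59323555]
 [  0.           0.           1.        ]] [[-0.82402899 -0.56644128  0.01097666]
 [-0.30995911  0.43452509 -0.84564371]
 [ 0.47423788 -0.70023726 -0.53363491]] [0.40043244 0.27228128 0.56417491]
```

View pics/a.png

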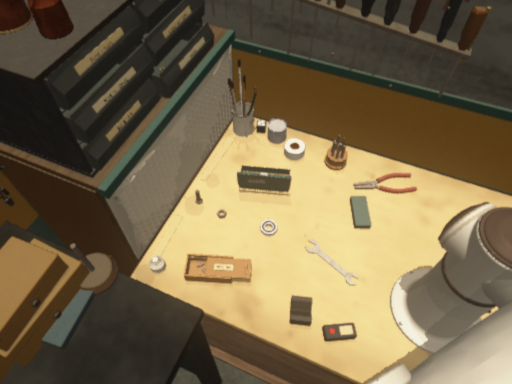

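View pics/b.png

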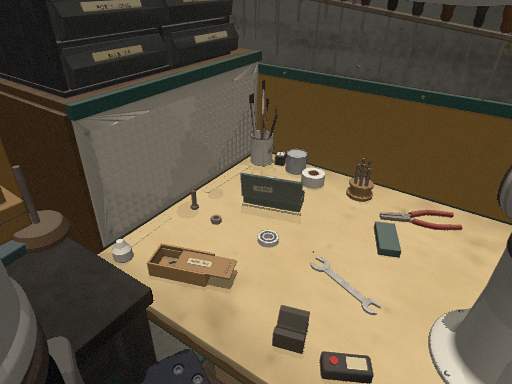

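The scene view shows the wooden box at about px (218,268) with its lid standing out to the right, and the green steel box at (264,180) with its lid up. The side view shows the same boxes at (190,265) and (272,193).

Run:
```python
from h import *
L=[]
for n,(x0,y0,x1,y1) in (("scene",(175,150,305,295)),("side",(140,165,315,295))):
    c=dict(np.load(n+".npz"));im=c["pixels"][y0:y1,x0:x1]
    L.append(cv2.resize(im,(400,400*im.shape[0]//im.shape[1]),interpolation=cv2.INTER_CUBIC))
    P=cloud(c)
    pts={"scene":[(187,256),(187,275),(251,259),(251,278),(195,268),(228,268),(240,168),(290,170),(240,188),(290,191),(265,180),(198,200),(222,213),(269,228)],
    "side":[(150,272),(236,263),(225,286),(205,265),(242,176),(303,188),(270,190),(240,205),(300,213),(195,205),(216,219),(268,239)]}[n]
    for u,v in pts: print(n,u,v,P[v,u].round(3))
h=max(i.shape[0] for i in L)
L=[cv2.copyMakeBorder(i,0,h-i.shape[0],0,0,0) for i in L]
cv2.imwrite("pics/c.png",np.hstack(L))
```

```text
scene 187 256 [0.619 0.13  0.031]
scene 187 275 [0.593 0.176 0.032]
scene 251 259 [0.468 0.058 0.001]
scene 251 278 [ 0.448  0.105 -0.004]
scene 195 268 [0.593 0.141 0.003]
scene 228 268 [0.506 0.117 0.031]
scene 240 168 [ 0.627 -0.217 -0.003]
scene 290 170 [ 0.474 -0.249  0.027]
scene 240 188 [ 0.594 -0.145 -0.   ]
scene 290 191 [ 0.451 -0.195 -0.001]
scene 265 180 [ 0.517 -0.152  0.072]
scene 198 200 [ 0.683 -0.046  0.016]
scene 222 213 [ 0.605 -0.044 -0.003]
scene 269 228 [ 0.46  -0.051  0.   ]
side 150 272 [0.595 0.18  0.013]
side 236 263 [0.477 0.052 0.002]
side 225 286 [0.457 0.117 0.003]
side 205 265 [0.503 0.119 0.034]
side 242 176 [ 0.589 -0.127  0.092]
side 303 188 [ 0.501 -0.301  0.002]
side 270 190 [ 0.522 -0.153  0.062]
side 240 205 [ 0.595 -0.129  0.002]
side 300 213 [ 0.45  -0.185  0.004]
side 195 205 [ 0.679 -0.049  0.013]
side 216 219 [ 0.598 -0.032  0.014]
side 268 239 [ 0.456 -0.041  0.014]
```

View pics/c.png

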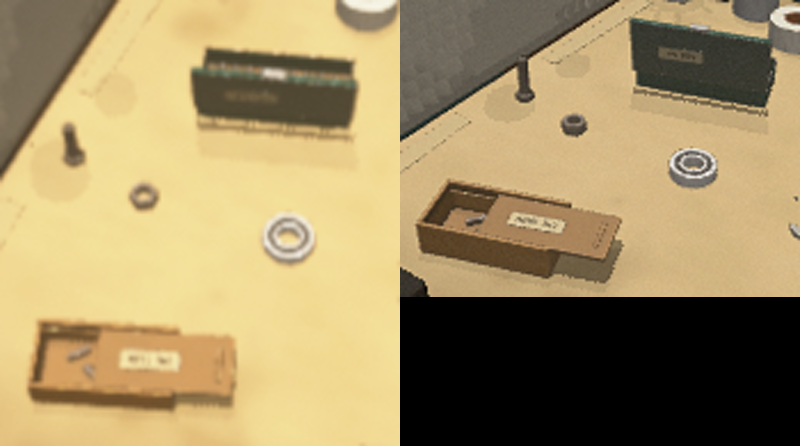

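Run:
```python
from h import *
A={}
for n in("scene","side"):
    c=dict(np.load(n+".npz"));P=cloud(c).reshape(-1,3);I=c["pixels"].reshape(-1,3).astype(int)
    roi=(P[:,0]>.35)&(P[:,0]<.72)
    w=roi&(P[:,1]>.03)&(P[:,1]<.22)&(P[:,2]>.024)&(P[:,2]<.042)
    r=cv2.minAreaRect(P[w][:,:2].astype(np.float32)*1000);print(n,"wood top",w.sum(),r,cv2.boxPoints(r).round(0).tolist(),np.median(P[w][:,2]))
    g=roi&(P[:,1]>-.32)&(P[:,1]<-.08)&(P[:,2]>.008)&(I.max(1)<110)
    Q=P[g];print("steel",len(Q),Q.min(0),Q.max(0))
    h=Q[(Q[:,2]>.04)]
    r=cv2.minAreaRect(h[:,:2].astype(np.float32)*1000);print("lid",len(h),r,cv2.boxPoints(r).round(0).tolist())
    # fit plane y = a x + b z + c on lid
    hh=h
    for k in range(4):
        s,*_=np.linalg.lstsq(np.c_[hh[:,0],hh[:,2],np.ones(len(hh))],hh[:,1],rcond=None)
        e=h[:,1]-np.c_[h[:,0],h[:,2],np.ones(len(h))]@s; hh=h[abs(e)<(.02,.01,.006,.005)[k]]
    print("plane y=ax+bz+c",s,len(hh),"zmax",np.percentile(hh[:,2],98),"x",np.percentile(hh[:,0],[1,99]))
    b=Q[(Q[:,2]>.018)&(Q[:,2]<.034)]
    r=cv2.minAreaRect(b[:,:2].astype(np.float32)*1000);print("rim",len(b),r)
    for nm,(x,y) in dict(bolt=(.68,-.048),nut=(.6,-.038),bearing=(.458,-.045)).items():
        k=(np.hypot(P[:,0]-x,P[:,1]-y)<.04)&(P[:,2]>.006);print(nm,P[k].mean(0).round(3),P[k].max(0).round(3))
```

```text
scene wood top 1266 ((576.9197998046875, 140.87042236328125), (264.1695861816406, 63.39004898071289), 19.691360473632812) [[442.0, 126.0], [463.0, 67.0], [712.0, 156.0], [691.0, 215.0]] 0.03053940446643376
steel 830 [ 0.45116577 -0.25179757  0.00804385] [ 0.61560023 -0.12463593  0.0987878 ]
lid 515 ((521.8094482421875, -150.91815185546875), (147.46498107910156, 12.490204811096191), 17.102582931518555) [[450.0, -167.0], [453.0, -179.0], [594.0, -135.0], [590.0, -123.0]]
plane y=ax+bz+c [ 0.31329732  0.16151172 -0.32548667] 512 zmax 0.09659284969292774 x [0.45269347 0.59029756]
rim 119 ((536.3233642578125, -193.9099884033203), (141.91131591796875, 80.98252868652344), 17.762123107910156)
bolt [ 0.682 -0.049  0.031] [ 0.689 -0.042  0.054]
nut [ 0.602 -0.035  0.011] [ 0.614 -0.023  0.015]
bearing [ 0.461 -0.046  0.011] [ 0.484 -0.024  0.018]
side wood top 1904 ((576.5821533203125, 139.89596557617188), (262.4596252441406, 64.52850341796875), 19.923898696899414) [[442.0, 126.0], [464.0, 65.0], [711.0, 154.0], [689.0, 215.0]] 0.03271606540497901
steel 1688 [ 0.44814159 -0.3194685   0.00809899] [ 0.59610407 -0.12626353  0.10101394]
lid 1174 ((521.19482421875, -152.3272247314453), (152.1714324951172, 17.035078048706055), 18.747562408447266) [[446.0, -169.0], [452.0, -185.0], [596.0, -136.0], [591.0, -120.0]]
plane y=ax+bz+c [ 0.31755364  0.16828267 -0.33001979] 1168 zmax 0.09892611416416038 x [0.44982572 0.59226098]
rim 209 ((504.92041015625, -205.05239868164062), (199.75758361816406, 114.32918548583984), 65.52139282226562)
bolt [ 0.682 -0.049  0.029] [ 0.693 -0.042  0.055]
nut [ 0.602 -0.035  0.012] [ 0.616 -0.024  0.016]
bearing [ 0.46  -0.046  0.013] [ 0.484 -0.024  0.019]
```

Run:
```python
from h import *
for n in("scene","side"):
    c=dict(np.load(n+".npz"));P=cloud(c).reshape(-1,3)
    w=(P[:,0]>.4)&(P[:,0]<.65)&(P[:,1]>.03)&(P[:,1]<.2)&(P[:,2]>.024)&(P[:,2]<.042)
    Q=P[w]
    r=cv2.minAreaRect(Q[:,:2].astype(np.float32)*1000);print(n,r,cv2.boxPoints(r).round(0).tolist())
    # axis from lid+rim; frame at th
    th=np.deg2rad(r[2] if r[1][0]>r[1][1] else r[2]-90);u=np.array([np.cos(th),np.sin(th)]);v=np.array([-u[1],u[0]])
    a=Q[:,:2]@u*1000;b=Q[:,:2]@v*1000
    for s in np.arange(np.floor(a.min()/10)*10,a.max(),10):
        k=(a>=s)&(a<s+10);print(int(s),k.sum(),b[k].min().round(),b[k].max().round(),end=' | ')
    print("ends",np.rad2deg(th),np.percentile(a,[0,.5,99.5,100]))
    t=np.deg2rad(17.5);m=np.array([np.sin(t),-np.cos(t)])
    s=(P[:,0]>.44)&(P[:,0]<.63)&(P[:,1]>-.3)&(P[:,1]<-.1)&(P[:,2]>.02)&(P[:,2]<.034)
    d=(P[s][:,:2]-[.521,-.1594])@m*1000;l=(P[s][:,:2]-[.521,-.1594])@[np.cos(t),np.sin(t)]*1000
    print("rim along n",np.histogram(d,np.arange(-20,130,10)),"l",l.min(),l.max())
    t=P[(P[:,2]>.09)&(P[:,0]>.3)&(P[:,0]<.75)&(P[:,1]>-.5)&(P[:,1]<.3)];print("tall",len(t),[t[(t[:,0]>x)&(t[:,0]<x+.1)].max(0).round(2).tolist()+t[(t[:,0]>x)&(t[:,0]<x+.1)].min(0).round(2).tolist() for x in(.4,.5,.6) if ((t[:,0]>x)&(t[:,0]<x+.1)).any()])
```

```text
scene ((531.4514770507812, 124.5981216430664), (167.58470153808594, 63.39004898071289), 19.691360473632812) [[442.0, 126.0], [463.0, 67.0], [621.0, 123.0], [600.0, 183.0]]
450 12 -86.0 -43.0 | 460 76 -88.0 -37.0 | 470 75 -87.0 -36.0 | 480 78 -88.0 -35.0 | 490 76 -87.0 -36.0 | 500 80 -92.0 -30.0 | 510 92 -93.0 -31.0 | 520 93 -93.0 -30.0 | 530 93 -91.0 -31.0 | 540 93 -92.0 -30.0 | 550 89 -92.0 -30.0 | 560 92 -93.0 -30.0 | 570 51 -93.0 -30.0 | 580 23 -92.0 -30.0 | 590 21 -92.0 -30.0 | 600 24 -93.0 -31.0 | 610 25 -93.0 -31.0 | 620 53 -92.0 -31.0 | ends 19.691360473632812 [458.56429133 459.02635675 625.27608472 626.14898137]
rim along n (array([ 0, 56, 12,  0,  0,  0,  0,  4,  2, 65,  0,  0,  0,  0]), array([-20, -10,   0,  10,  20,  30,  40,  50,  60,  70,  80,  90, 100,
       110, 120])) l -72.722372395466 77.83341802464986
tall 30618 [[0.5, -0.15, 0.48, 0.4, -0.45, 0.09], [0.6, -0.12, 0.46, 0.5, -0.45, 0.09], [0.7, -0.33, 0.44, 0.6, -0.45, 0.09]]
side ((532.2364501953125, 123.8221435546875), (168.12181091308594, 64.52850341796875), 19.923898696899414) [[442.0, 126.0], [464.0, 65.0], [622.0, 122.0], [600.0, 183.0]]
450 20 -90.0 -40.0 | 460 107 -91.0 -39.0 | 470 98 -91.0 -38.0 | 480 103 -91.0 -39.0 | 490 105 -92.0 -38.0 | 500 117 -97.0 -33.0 | 510 131 -97.0 -33.0 | 520 133 -95.0 -33.0 | 530 129 -96.0 -34.0 | 540 125 -97.0 -33.0 | 550 131 -96.0 -33.0 | 560 127 -97.0 -33.0 | 570 75 -96.0 -33.0 | 580 50 -97.0 -34.0 | 590 49 -94.0 -34.0 | 600 55 -97.0 -33.0 | 610 49 -95.0 -33.0 | 620 114 -96.0 -34.0 | ends 19.923898696899418 [458.5141853  459.06418053 625.76097114 626.63593992]
rim along n (array([ 0, 39, 92, 12,  4,  0,  3,  1,  2,  8,  0,  0,  0,  0]), array([-20, -10,   0,  10,  20,  30,  40,  50,  60,  70,  80,  90, 100,
       110, 120])) l -72.87590748608416 77.92105299736485
tall 44100 [[0.5, -0.15, 0.47, 0.4, -0.46, 0.09], [0.6, -0.13, 0.46, 0.5, -0.46, 0.09], [0.7, -0.33, 0.46, 0.6, -0.46, 0.09]]
```

Call:
carry_out(targets=[[[20,-50,0,10],[40,-100,0,20],[60,-150,0,30],[80,-200,0,38],[100,-250,0,46],[120,-300,0,46],[140,-350,0,46],[160,-400,0,46],[170,-428,0,46],[170,-428,0,46]]], grip=0, newtons=20)

```text
time: 1.35
eef_pos: [0.426, 0.0849, 0.1931]
ee_rot: [0.0, 0.578, 0.816, -0.001]
contact_force: [0.3, 0.1, 0.7]
finger_gap: 0.0003
```

Call:
carry_out(targets=[[[0,1,-45,0],[0,1,-90,0],[0,1,-125,0],[0,1,-150,0],[0,1,-168,0],[0,1,-178,0],[0,1,-178,0],[0,1,-178,0],[0,1,-178,0],[0,1,-178,0]]])

```text
time: 2.6
eef_pos: [0.4264, 0.0859, 0.0156]
ee_rot: [0.001, 0.578, 0.816, -0.001]
contact_force: [-0.2, -0.1, 0.1]
finger_gap: 0.0002
```

Run:
```python
from h import *
print(bot.read_state()["eef_pos"])
c=read_camera("side");im=c["pixels"][220:310,130:270]
cv2.imwrite("pics/d.png",cv2.resize(im,None,fx=4,fy=4,interpolation=cv2.INTER_CUBIC))
```

```text
[0.42641764 0.08585624 0.01557974]
```

View pics/d.png

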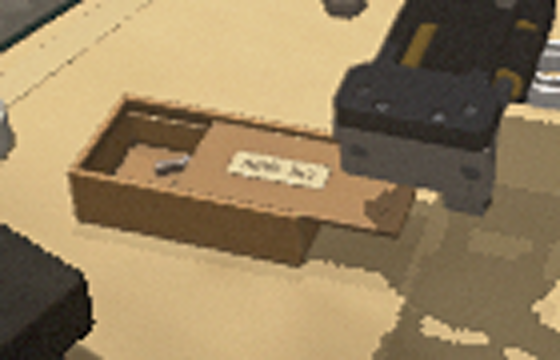

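The crop shows the shut fingers standing just in front of the lid's outer end (crop px about (420,180)), centred and clear of it.

Call:
carry_out(targets=[[[7,3,0,0],[14,5,0,0],[21,7,0,0],[27,10,0,0],[33,12,0,0],[39,14,0,0],[45,16,0,0],[50,18,0,0],[54,19,0,0],[56,20,0,0]]])

```text
time: 3.9
eef_pos: [0.4825, 0.1059, 0.0155]
ee_rot: [0.001, 0.578, 0.816, -0.001]
contact_force: [0.7, 0.8, 0.1]
finger_gap: 0.0004
```

Call:
carry_out(targets=[[[0.5,0.2,0,0],[0.9,0.3,0,0],[1.4,0.5,0,0],[1.9,0.7,0,0],[2.4,0.8,0,0],[2.8,1,0,0],[2.8,1,0,0],[2.8,1,0,0],[2.8,1,0,0],[2.8,1,0,0]]])

```text
time: 5.15
eef_pos: [0.4853, 0.1069, 0.0154]
ee_rot: [0.001, 0.578, 0.816, -0.001]
contact_force: [-0.3, -0.5, -0.3]
finger_gap: 0.0001
```

Run:
```python
from h import *
s=bot.read_state();p=s["eef_pos"];print(p,p[:2]@[.941,.339],s["contact_force"][:2]@[.941,.339],s["wrist_torque"])
```

```text
[0.48529776 0.10690995 0.01544805] 0.4929076630096334 -0.4932952270171305 [ 0.06489512 -0.00801018  0.0344712 ]
```

Call:
carry_out(targets=[[[0.3,0.1,0,0],[0.6,0.2,0,0],[0.9,0.3,0,0],[1.2,0.4,0,0],[1.5,0.5,0,0],[1.8,0.6,0,0],[2.1,0.7,0,0],[2.4,0.8,0,0],[2.4,0.8,0,0],[2.4,0.8,0,0]]])

```text
time: 6.4
eef_pos: [0.4877, 0.1077, 0.0155]
ee_rot: [0.001, 0.578, 0.816, -0.001]
contact_force: [-0.5, 0.8, -0.2]
finger_gap: 0.0007
```

Run:
```python
from h import *
s=bot.read_state();p=s["eef_pos"];print(p,p[:2]@[.941,.339],s["contact_force"][:2]@[.941,.339],s["wrist_torque"])
```

```text
[0.48769256 0.10771886 0.01545153] 0.495435395028064 -0.1986333672040133 [ 0.02492825 -0.0077416  -0.00239878]
```

Call:
carry_out(targets=[[[0.2,0.1,0,0],[0.4,0.1,0,0],[0.6,0.2,0,0],[0.8,0.3,0,0],[1,0.4,0,0],[1.2,0.4,0,0],[1.4,0.5,0,0],[1.4,0.5,0,0],[1.4,0.5,0,0],[1.4,0.5,0,0]]])

```text
time: 7.65
eef_pos: [0.4891, 0.1082, 0.0154]
ee_rot: [0.001, 0.578, 0.816, -0.001]
contact_force: [0.3, -0.3, 0.1]
finger_gap: 0.0001
```

Run:
```python
from h import *
s=bot.read_state();p=s["eef_pos"];print(p,p[:2]@[.941,.339],s["contact_force"][:2]@[.941,.339],s["wrist_torque"])
c=read_camera("side");im=c["pixels"][220:300,130:270]
cv2.imwrite("pics/e.png",cv2.resize(im,None,fx=5,fy=5,interpolation=cv2.INTER_CUBIC))
P=cloud(c).reshape(-1,3)
u=np.array([.941,.339]);v=np.array([-.339,.941])
Q=P[(P[:,2]>.024)&(P[:,2]<.042)];a=Q[:,:2]@u*1000;b=Q[:,:2]@v*1000
k=(b>-95)&(b<-33)&(a>520)&(a<650);print("far end",np.percentile(a[k],[99,99.5,100]))
```

```text
[0.48908184 0.10820935 0.01543353] 0.4969089849004421 0.1780858418902558 [0.0806125  0.01300655 0.0190413 ]
far end [625.78924571 626.02498641 626.88691662]
```

View pics/e.png

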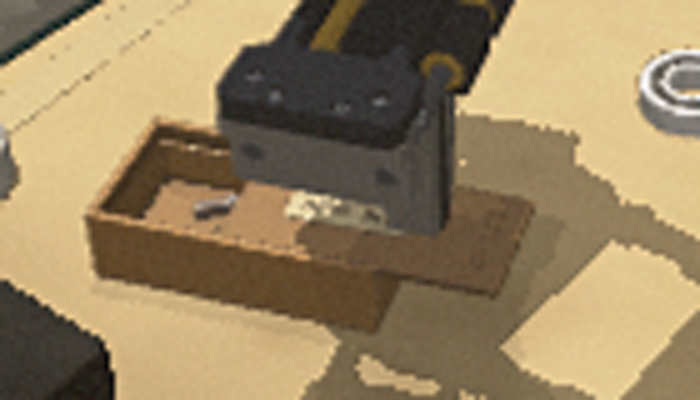

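The picture shows the fingers in front of the label with the lid still out, which disagrees with the reported TCP. I'll check the projected TCP against depth.

Run:
```python
from h import *
s=bot.read_state();p=s["eef_pos"]
for n in("scene","side"):
    c=read_camera(n);np.savez(n+"2.npz",**c)
    q=c["K"]@(c["R"]@p+c["t"]);print(n,"tcp px",q[:2]/q[2],"depth",q[2])
    P=cloud(c)
    if n=="side":
        for u,v in [(217,264),(205,263),(190,257),(200,246),(180,246),(195,238),(225,265)]:print(u,v,P[v,u].round(3),c["depth"][v,u])
print(p)
```

```text
scene tcp px [235.76175733 270.07158149] depth 0.9936889883037048
side tcp px [214.46612622 271.66778077] depth 0.7121101912743484
217 264 [0.48  0.11  0.043] 0.6919215
205 263 [0.506 0.115 0.034] 0.70544744
190 257 [0.468 0.192 0.127] 0.58396363
200 246 [0.443 0.192 0.163] 0.5526281
180 246 [0.478 0.201 0.152] 0.56900626
195 238 [0.458 0.186 0.168] 0.5618258
225 265 [0.473 0.095 0.032] 0.7045786
[0.48912793 0.10820738 0.01547287]
```

Run:
```python
from h import *
for n in("scene","side"):
    a=np.load(n+".npz");b=dict(np.load(n+"2.npz"));P=cloud(b)
    m=(a["depth"]-b["depth"]>.004)&(b["depth"]>0)
    Q=P[m];k=np.hypot(Q[:,0]-.489,Q[:,1]-.108)<.04
    Q=Q[k];o=np.argsort(Q[:,2])[:12];print(n,len(Q),Q[o].round(3).tolist())
    v,u=np.where(m);o2=o;print(np.c_[u,v][k][o].tolist())
c=read_camera("wrist");im=c["pixels"];cv2.imwrite("pics/w.png",im);print(c["mount"],c["K"])
b=np.load("side2.npz")["pixels"][200:310,150:290]
cv2.imwrite("pics/f.png",np.hstack([cv2.resize(b,(500,393),interpolation=cv2.INTER_CUBIC),cv2.resize(im[:,:],(300,393))]))
```

```text
scene 2325 [[0.506, 0.108, -0.582], [0.517, 0.121, -0.581], [0.473, 0.134, -0.581], [0.479, 0.121, -0.581], [0.478, 0.133, -0.581], [0.477, 0.124, -0.58], [0.484, 0.147, -0.58], [0.464, 0.127, -0.58], [0.474, 0.123, -0.579], [0.493, 0.136, -0.579], [0.486, 0.133, -0.578], [0.473, 0.107, -0.578]]
[[237, 332], [233, 334], [242, 342], [242, 338], [241, 341], [242, 339], [238, 344], [245, 341], [243, 339], [237, 340], [239, 340], [245, 335]]
side 4924 [[0.48, 0.128, 0.004], [0.486, 0.124, 0.004], [0.476, 0.133, 0.005], [0.49, 0.134, 0.013], [0.499, 0.146, 0.026], [0.482, 0.117, 0.033], [0.475, 0.081, 0.033], [0.488, 0.134, 0.033], [0.473, 0.091, 0.034], [0.452, 0.103, 0.034], [0.48, 0.111, 0.038], [0.481, 0.103, 0.038]]
[[212, 284], [211, 281], [212, 286], [206, 280], [198, 277], [214, 269], [228, 260], [206, 273], [226, 263], [231, 271], [217, 266], [219, 263]]
[[ 9.99999359e-01  1.12399179e-03  1.39448003e-04 -7.34516025e-04]
 [-1.12059053e-03  9.63971738e-01  2.66002315e-01 -7.48610095e-02]
 [ 1.64560486e-04 -2.66002301e-01  9.63972380e-01 -1.90466403e-01]
 [ 0.00000000e+00  0.00000000e+00  0.00000000e+00  1.00000000e+00]] [[297.31863964   0.         259.73031657]
 [  0.         297.31863964 189.09542276]
 [  0.           0.           1.        ]]
```

View pics/f.png

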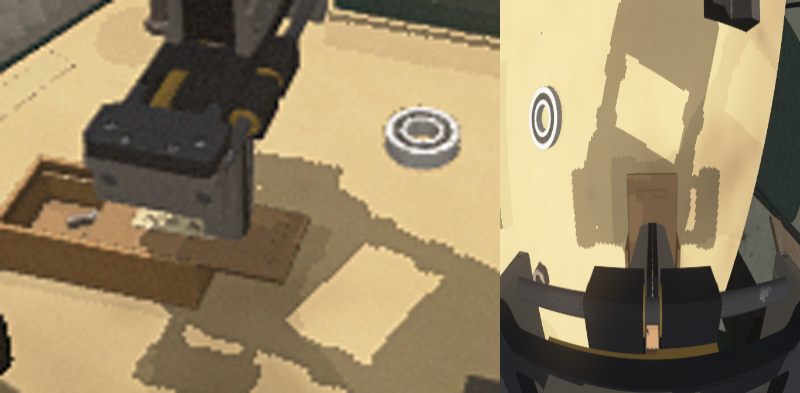

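The fingers hang above the lid (tip at about side px (217,267)). In the wrist view the tip is at about (259,217), which agrees with the tool frame. Next I'll check the reported height against wrist depth of the bench.

```bash
cat >> h.py <<'E'
from scipy.spatial.transform import Rotation as Ro
def wcloud():
    s=bot.read_state();c=read_camera("wrist");K=c["K"];d=c["depth"];v,u=np.mgrid[:d.shape[0],:d.shape[1]]
    x=(u-K[0,2])/K[0,0];y=(v-K[1,2])/K[1,1];r=np.hypot(x,y)+1e-9;k=np.tan(r)/r
    p=np.stack([x*k*d,y*k*d,d],-1);m=c["mount"];p=p@m[:3,:3].T+m[:3,3]
    q=s["ee_rot"];return p@Ro.from_quat([q[1],q[2],q[3],q[0]]).as_matrix().T+s["eef_pos"],p,c
E
python3 - <<'E'
from h import *
W,T,c=wcloud()
for u,v in [(100,50),(60,60),(130,250),(300,280),(400,60),(259,190),(259,205),(259,215),(259,220),(245,200),(275,200),(77,116)]:print(u,v,c["depth"][v,u],W[v,u].round(3),T[v,u].round(3))
E
```

```text
100 50 0.184227 [ 0.41  -0.048  0.001] [-0.121 -0.126  0.015]
60 60 0.18484282 [ 0.424 -0.085  0.001] [-0.161 -0.125  0.015]
130 250 0.22657372 [0.557 0.018 0.001] [-0.108  0.034  0.015]
300 280 0.07510172 [0.456 0.107 0.14 ] [ 0.01  -0.032 -0.124]
400 60 0.18580353 [0.346 0.165 0.002] [ 0.101 -0.116  0.014]
259 190 0.17959458 [0.464 0.098 0.033] [-0.001 -0.027 -0.017]
259 205 0.18328367 [0.474 0.102 0.032] [-0.001 -0.017 -0.016]
259 215 0.18418495 [0.48  0.104 0.033] [-0.001 -0.01  -0.017]
259 220 0.17641297 [0.48  0.104 0.041] [-0.001 -0.01  -0.025]
245 200 0.18250993 [0.474 0.092 0.032] [-0.01  -0.02  -0.016]
275 200 0.1817823 [0.467 0.11  0.032] [ 0.009 -0.02  -0.017]
77 116 0.19707875 [ 0.464 -0.053  0.001] [-0.143 -0.077  0.015]
```

Call:
carry_out(targets=[[[0,0,15,0],[0,0,30,0],[-20,-7,50,0],[-40,-15,50,0],[-60,-22,50,0],[-75,-27,50,0],[-75,-27,50,0],[-75,-27,50,0],[-75,-27,50,0],[-75,-27,50,0]]])

```text
time: 9.15
eef_pos: [0.4145, 0.0813, 0.0655]
ee_rot: [0.001, 0.578, 0.816, -0.001]
contact_force: [0.1, -1.4, 0.0]
finger_gap: 0.0004
```

Run:
```python
from h import *
W,T,c=wcloud()
print(bot.read_state()["eef_pos"])
for v in range(200,226,1):print(v,[(u,T[v,u].round(3).tolist()) for u in(256,264)])
c2=read_camera("side");p=bot.read_state()["eef_pos"];q=c2["K"]@(c2["R"]@p+c2["t"]);q=(q[:2]/q[2]).round().astype(int);print(q)
P=cloud(c2);Q=P.reshape(-1,3);k=(np.hypot(*(Q[:,:2]-p[:2]).T)<.03)&(Q[:,2]>.015)&(Q[:,2]<.2)
o=Q[k];o=o[np.argsort(o[:,2])][:15];print(o.round(3).tolist())
im=c2["pixels"].copy();cv2.circle(im,tuple(map(int,q)),1,(0,0,255),-1)
x,y=q;cv2.imwrite("pics/g.png",cv2.resize(im[y-60:y+25,x-60:x+50],None,fx=5,fy=5,interpolation=cv2.INTER_NEAREST))
```

```text
[0.41431198 0.08128383 0.06544133]
200 [(256, [-0.004, 0.006, 0.064]), (264, [0.003, 0.006, 0.065])]
201 [(256, [-0.004, 0.007, 0.065]), (264, [0.003, 0.006, 0.063])]
202 [(256, [-0.004, 0.007, 0.064]), (264, [0.003, 0.007, 0.063])]
203 [(256, [-0.004, 0.008, 0.064]), (264, [0.003, 0.009, 0.066])]
204 [(256, [-0.004, 0.009, 0.064]), (264, [0.003, 0.009, 0.064])]
205 [(256, [-0.004, 0.01, 0.064]), (264, [0.003, 0.01, 0.064])]
206 [(256, [-0.004, 0.011, 0.063]), (264, [0.003, 0.011, 0.064])]
207 [(256, [-0.004, 0.012, 0.062]), (264, [0.003, 0.012, 0.064])]
208 [(256, [-0.004, 0.013, 0.065]), (264, [0.003, 0.013, 0.064])]
209 [(256, [-0.004, 0.014, 0.065]), (264, [0.003, 0.014, 0.064])]
210 [(256, [-0.004, 0.015, 0.065]), (264, [0.003, 0.015, 0.064])]
211 [(256, [-0.004, 0.016, 0.063]), (264, [0.003, 0.016, 0.065])]
212 [(256, [-0.004, 0.017, 0.064]), (264, [0.003, 0.017, 0.063])]
213 [(256, [-0.004, 0.018, 0.065]), (264, [0.003, 0.018, 0.064])]
214 [(256, [-0.004, 0.019, 0.064]), (264, [0.003, 0.019, 0.064])]
215 [(256, [-0.004, 0.02, 0.064]), (264, [0.003, 0.02, 0.065])]
216 [(256, [-
[... 310 characters left out ...]
1, -0.025])]
221 [(256, [-0.003, -0.01, -0.027]), (264, [0.002, -0.011, -0.028])]
222 [(256, [-0.003, -0.01, -0.029]), (264, [0.002, -0.011, -0.03])]
223 [(256, [-0.003, -0.01, -0.03]), (264, [0.002, -0.011, -0.031])]
224 [(256, [-0.003, -0.01, -0.032]), (264, [0.002, -0.01, -0.031])]
225 [(256, [-0.003, -0.01, -0.033]), (264, [0.002, -0.01, -0.033])]
[254 260]
[[0.405, 0.08, 0.089], [0.419, 0.094, 0.09], [0.404, 0.084, 0.09], [0.41, 0.068, 0.09], [0.41, 0.092, 0.09], [0.417, 0.095, 0.091], [0.406, 0.091, 0.092], [0.405, 0.08, 0.092], [0.408, 0.092, 0.092], [0.404, 0.091, 0.093], [0.406, 0.079, 0.093], [0.413, 0.094, 0.093], [0.403, 0.09, 0.093], [0.404, 0.085, 0.093], [0.414, 0.095, 0.093]]
```

View pics/g.png

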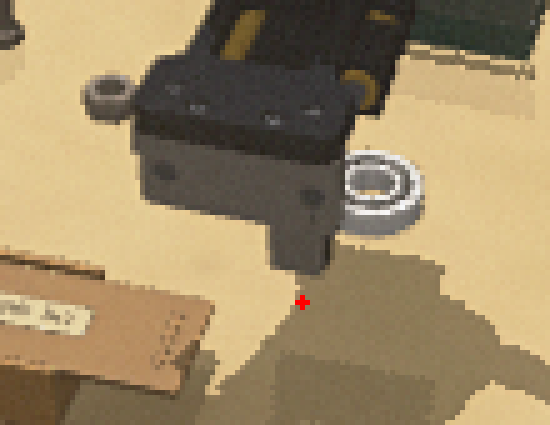

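The fingertips really end about 20 mm short of the TCP. Wrist and side depth agree on this, and the bench height is right. I'll lower a further 20 mm and push again.

Call:
carry_out(targets=[[[0,0,-20,0],[0,0,-40,0],[0,0,-60,0],[0,0,-70,0],[0,0,-70,0],[7,2.5,-70,0],[14,5,-70,0],[20,7,-70,0],[24,9,-70,0],[28,10,-70,0]]])

```text
time: 10.5
eef_pos: [0.4425, 0.0914, -0.0046]
ee_rot: [0.0, 0.578, 0.816, -0.001]
contact_force: [0.6, 0.1, -0.1]
finger_gap: 0.0005
```

Call:
carry_out(targets=[[[5,2,0,0],[10,4,0,0],[15,5,0,0],[20,7,0,0],[24,9,0,0],[28,10,0,0],[31,11,0,0],[34,12,0,0],[36,13,0,0],[38,13.7,0,0]]])

```text
time: 11.75
eef_pos: [0.4806, 0.1051, -0.0046]
ee_rot: [0.0, 0.578, 0.816, -0.001]
contact_force: [-0.7, -0.2, -0.1]
finger_gap: 0.0003
```

Run:
```python
from h import *
s=bot.read_state();p=s["eef_pos"];print(p,p[:2]@[.941,.339],p[:2]@[-.339,.941],s["contact_force"],s["wrist_torque"])
c=read_camera("side");im=c["pixels"][220:300,130:270]
cv2.imwrite("pics/i.png",cv2.resize(im,None,fx=5,fy=5,interpolation=cv2.INTER_CUBIC))
```

```text
[ 0.48060889  0.10512965 -0.00459663] 0.4878919155827592 -0.0639994174409117 [-0.69156531 -0.18216804 -0.08352173] [ 0.01176339  0.07782451 -0.0243766 ]
```

View pics/i.png

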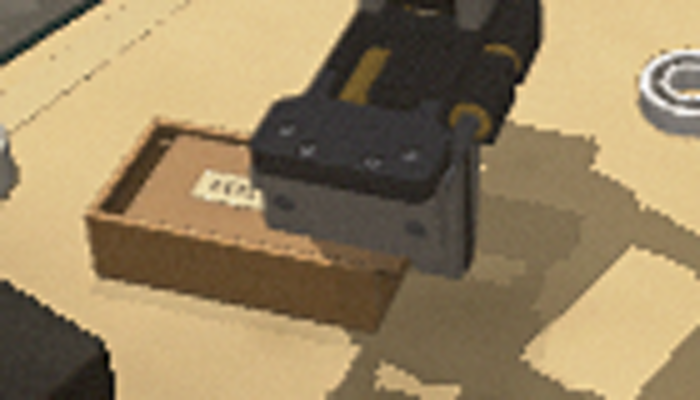

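The lid now slides, with about 8 mm left and the box in place. I'll creep in the rest.

Call:
carry_out(targets=[[[1,0.4,0,0],[2,0.7,0,0],[3,1.1,0,0],[4,1.4,0,0],[4.8,1.7,0,0],[5.4,1.9,0,0],[6,2.2,0,0],[6.6,2.4,0,0],[7,2.5,0,0],[7.2,2.6,0,0]]])

```text
time: 13.05
eef_pos: [0.4881, 0.1078, -0.0045]
ee_rot: [0.001, 0.578, 0.816, -0.001]
contact_force: [-0.2, -0.5, 0.2]
finger_gap: 0.0003
```

Call:
carry_out(targets=[[[0.1,0,0,0],[0.2,0.1,0,0],[0.3,0.1,0,0],[0.4,0.1,0,0],[0.5,0.2,0,0],[0.6,0.2,0,0],[0.7,0.3,0,0],[0.8,0.3,0,0],[0.8,0.3,0,0],[0.8,0.3,0,0]]])

```text
time: 14.3
eef_pos: [0.4881, 0.1078, -0.0046]
ee_rot: [0.0, 0.578, 0.816, -0.001]
contact_force: [-4.9, -2.8, 4.2]
finger_gap: 0.0008
```

```bash
cat > chk.py <<'E'
from h import *
s=bot.read_state();p=s["eef_pos"];print(p,p[:2]@[.941,.339],s["contact_force"],s["contact_force"][:2]@[.941,.339],s["wrist_torque"])
c=read_camera("side");P=cloud(c).reshape(-1,3)
Q=P[(P[:,2]>.024)&(P[:,2]<.042)];a=Q[:,:2]@[.941,.339]*1000;b=Q[:,:2]@[-.339,.941]*1000
k=(b>-95)&(b<-33)&(a>520)&(a<650);print("far end",np.percentile(a[k],[99,99.5,100]))
for B in range(-94,-30,7):
    k=(abs(b-B)<3.5)&(a>440)&(a<560);print(B,np.percentile(a[k],[0,3]).round(1) if k.any() else None,end=' ')
E
python3 chk.py
```

```text
[ 0.48813985  0.10783763 -0.0046187 ] 0.4958965503615643 [-4.91223123 -2.7609856   4.18198661] -5.558383701120965 [-0.44057258  0.93567613 -0.07835856]
far end [625.95320431 626.12198944 626.66689271]
-94 None -87 None -80 [487.4 487.4] -73 [486.7 486.7] -66 [486.7 486.7] -59 [486.4 486.6] -52 [486.8 487.2] -45 [506.6 507.2] -38 [506.5 507.1] -31 [506.4 508.7]
```

The fingers met the end wall with about 5.6 N and the box's far end is still at 626 mm, so the lid is flush. Next I'll back off and go to the steel box.

Call:
carry_out(targets=[[[-5,-2,0,0],[-15,-5,0,0],[-15,-5,40,0],[-15,-5,80,0],[-10,-15,110,0],[0,-70,110,0],[5,-120,110,-1],[15,-170,110,-2],[19,-205,110,-2],[19,-214,110,-2]]])

```text
time: 15.6
eef_pos: [0.5071, -0.1079, 0.1054]
ee_rot: [0.0, 0.593, 0.805, -0.001]
contact_force: [-0.5, 0.7, -0.4]
finger_gap: 0.0005
```

Run:
```python
from h import *
W,T,c=wcloud();print(bot.read_state()["eef_pos"])
for v in(219,221,225,230):
    k=(T[v,:,2]<-.005)&(T[v,:,2]>-.07);x=T[v,k,0];print(v,x.min(),x.max(),np.median(T[v,k,2]))
c=read_camera("scene");P=cloud(c).reshape(-1,3);t=np.deg2rad(17.5)
u=np.array([.941,.339]);v=np.array([-.339,.941])
w=(P[:,0]>.4)&(P[:,0]<.65)&(P[:,1]>.03)&(P[:,1]<.2)&(P[:,2]>.024)&(P[:,2]<.042)
a=P[w][:,:2]@u*1000;b=P[w][:,:2]@v*1000
print("wood a",a.min(),a.max());print([a[(b>B)&(b<B+8)].min().round(1) for B in range(-92,-32,8)])
```

```text
[ 0.50692289 -0.10763705  0.10530149]
219 -0.010274624425733644 0.008611488728073269 -0.022487005609931707
221 -0.013138240091120492 0.01140435508538384 -0.02555055188081118
225 -0.01386256942046303 0.012216863472930726 -0.03223260837188781
230 -0.01427494645735796 0.012698286954142012 -0.03982781294689354
wood a 506.2617604707372 626.3152716596411
[np.float64(508.2), np.float64(507.6), np.float64(506.6), np.float64(506.4), np.float64(507.6), np.float64(506.8), np.float64(506.3), np.float64(508.1)]
```

The wooden lid reads flush: the end edge is at 506–508 mm across the whole width and the box has not moved. Next is the steel lid; the finger half-thickness is about 12 mm and the tip is about 21 mm short of the TCP.

Call:
carry_out(targets=[[[0,0,-20,0],[0,0,-39,0],[3,-10,-39,0],[6,-20,-39,0],[8,-26,-39,0],[10,-32,-39,0],[12,-38,-38,0],[14,-44,-37,0],[15.5,-50,-37,0],[17,-54,-37,0]]])

```text
time: 16.95
eef_pos: [0.5242, -0.1605, 0.0683]
ee_rot: [0.0, 0.593, 0.805, -0.001]
contact_force: [1.1, 3.9, 1.8]
finger_gap: 0.0006
```

```bash
cat > s.py <<'E'
from h import *
s=bot.read_state();p=s["eef_pos"];t=np.deg2rad(17.5);n=np.array([np.sin(t),-np.cos(t)])
print(p,"D",((p[:2]-[.521,-.1594])@n-.007)*1000,s["contact_force"],s["contact_force"][:2]@n)
c=read_camera("side");im=c["pixels"][140:240,210:335]
import sys
cv2.imwrite("pics/%s.png"%sys.argv[1],cv2.resize(im,None,fx=5,fy=5,interpolation=cv2.INTER_CUBIC))
E
python3 s.py j
```

```text
[ 0.52419306 -0.16048865  0.06825778] D -5.001567874007503 [1.0861833  3.85338431 1.78294373] -3.348416314314678
```

View pics/j.png

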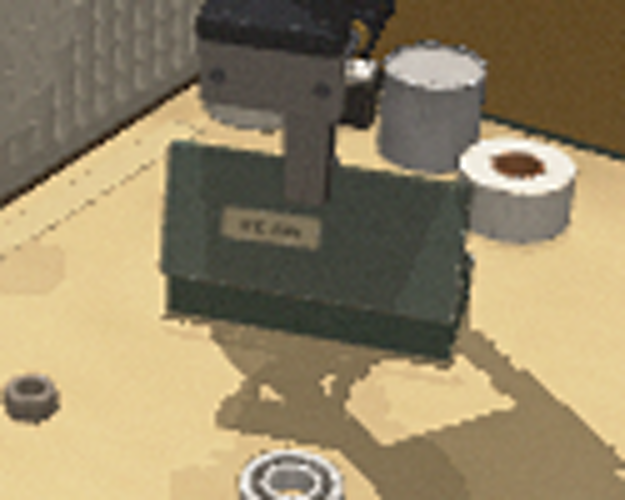

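The finger pushes the lid near its free edge with about 4 N; the lid is tipping and the box has stayed put. I'll continue along the arc.

Call:
carry_out(targets=[[[2.4,-7.6,-1.5,0],[5,-16,-4,0],[7.2,-23,-8,0],[9.3,-29.6,-13,0],[11,-35.3,-18.5,0],[12.6,-40,-24,0],[13.5,-43,-31,0],[14.2,-45,-37,0],[14.8,-47,-43,0],[14.8,-47,-43,0]]])

```text
time: 18.25
eef_pos: [0.5394, -0.2094, 0.0252]
ee_rot: [0.001, 0.593, 0.805, -0.002]
contact_force: [-0.0, -0.7, 2.1]
finger_gap: 0.0004
```

```bash
python3 s.py k
```

```text
[ 0.5393868  -0.20940728  0.02521779] D 46.22180984720355 [-0.00323445 -0.72659574  2.14796102] 0.6919940535937898
```

View pics/k.png

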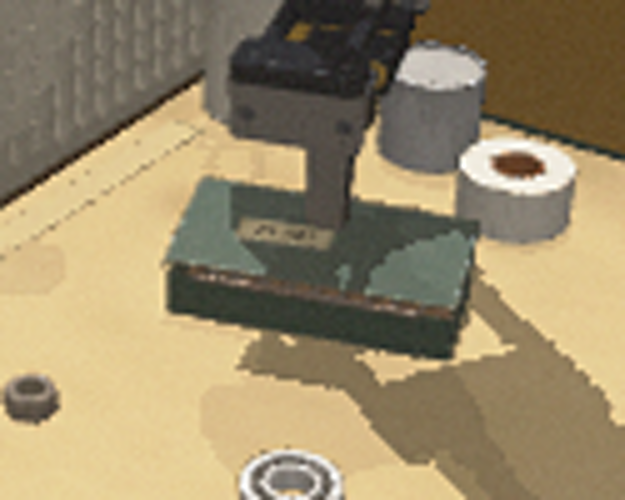

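Nearly shut. Next I'll press straight down: lid flat means TCP z about 14 mm, which is 11 mm further.

Call:
carry_out(targets=[[[0,0,-3,0],[0,0,-6,0],[0,0,-8,0],[0,0,-9.5,0],[0,0,-11,0],[0,0,-12,0],[0,0,-13,0],[0,0,-13,0],[0,0,-13,0],[0,0,-13,0]]])

```text
time: 19.55
eef_pos: [0.5397, -0.2096, 0.015]
ee_rot: [0.001, 0.593, 0.805, -0.002]
contact_force: [-5.9, -0.2, 21.6]
finger_gap: 0.0002
```

The tip stopped at a lid height of about 35 mm with 22 N, a hard stop. I'll lift and check.

Call:
carry_out(targets=[[[0,0,10,0],[0,0,30,0],[0,0,60,0],[0,20,100,0],[-10,60,130,0],[-20,110,130,0],[-30,160,130,0],[-40,210,130,0],[-50,260,130,0],[-60,310,130,0]]])

```text
time: 20.8
eef_pos: [0.4786, 0.1024, 0.1452]
ee_rot: [0.001, 0.593, 0.805, -0.002]
contact_force: [0.5, 0.1, -0.6]
finger_gap: 0.0007
```

Call:
carry_out(targets=[[[-20,40,0,0],[-40,80,0,0],[-60,120,0,0],[-80,160,0,0],[-100,200,0,0],[-110,230,0,0],[-110,230,0,0],[-110,230,0,0],[-110,230,0,0],[-110,230,0,0]]])

```text
time: 22.05
eef_pos: [0.3689, 0.3316, 0.1453]
ee_rot: [0.001, 0.593, 0.805, -0.002]
contact_force: [0.7, 0.1, 0.1]
finger_gap: 0.0007
```

Run:
```python
from h import *
t=np.deg2rad(17.5);n=np.array([np.sin(t),-np.cos(t)]);l=np.array([np.cos(t),np.sin(t)])
print(bot.read_state()["contact_force"])
for nm in("scene","side"):
    c=read_camera(nm);P=cloud(c).reshape(-1,3);I=c["pixels"]
    d=((P[:,:2]-[.521,-.1594])@n)*1000-7;e=((P[:,:2]-[.521,-.1594])@l)*1000
    k=(d>-15)&(d<85)&(abs(e-2.5)<85)&(P[:,2]>.022)&(P[:,2]<.1)
    q=(d>5)&(d<65)&(abs(e-2.5)<65)&(P[:,2]>.02);f=np.linalg.lstsq(np.c_[d[q],e[q],np.ones(q.sum())],P[q,2]*1000,rcond=None)[0]
    r=cv2.minAreaRect(P[k][:,:2].astype(np.float32)*1000)
    print(nm,"lid plane slope rad (d,e), z0:",f,"zmax",P[k][:,2].max(),"d",np.percentile(d[k],[.5,99.5]),"e",np.percentile(e[k],[.5,99.5]),r)
    u=np.array([.941,.339]);v=np.array([-.339,.941])
    w=(P[:,0]>.4)&(P[:,0]<.65)&(P[:,1]>.03)&(P[:,1]<.2)&(P[:,2]>.024)&(P[:,2]<.042)
    a=P[w][:,:2]@u*1000;b=P[w][:,:2]@v*1000
    print(" wood a",a.min(),a.max(),[a[(b>B)&(b<B+8)].min().round(1) for B in range(-92,-36,8)])
    for m,(x,y) in dict(bolt=(.68,-.048),nut=(.6,-.038),bearing=(.458,-.045)).items():
        g=(np.hypot(P[:,0]-x,P[:,1]-y)<.04)&(P[:,2]>.006);print(m,P[g].mean(0).round(3),end=' ')
    if nm=="side": cv2.imwrite("pics/l.png",cv2.resize(I[140:300,110:340],None,fx=3.4,fy=3.4,interpolation=cv2.INTER_CUBIC))
```

```text
[0.68314657 0.09811588 0.061396  ]
scene lid plane slope rad (d,e), z0: [ 6.22890412e-03 -1.13202419e-04  3.33310961e+01] zmax 0.03870599079768687 d [-3.52087956 71.26794784] e [-73.20189837  78.30354583] ((536.3374633789062, -199.3800048828125), (153.41561889648438, 80.01963806152344), 17.425098419189453)
 wood a 586.8084810273457 626.8341141705392 [np.float64(586.8), np.float64(593.8), np.float64(597.7), np.float64(598.4), np.float64(597.6), np.float64(596.0), np.float64(592.0)]
bolt [ 0.682 -0.048  0.03 ] nut [ 0.602 -0.036  0.01 ] bearing [ 0.461 -0.046  0.012] side lid plane slope rad (d,e), z0: [ 1.40873968e-02 -6.78139087e-03  3.53839405e+01] zmax 0.0390153926998606 d [-2.52597279 72.57198362] e [-73.51680477  78.19319781] ((536.6852416992188, -199.74783325195312), (153.44024658203125, 79.27760314941406), 16.865737915039062)
 wood a 506.2087861952791 539.5342896253591 [np.float64(506.8), np.float64(506.2), np.float64(506.5), np.float64(507.0), np.float64(506.6), np.float64(506.7), np.float64(506.7)]
bolt [nan nan nan] nut [ 0.595 -0.04   0.012] bearing [ 0.46  -0.046  0.013] <stdin>:16: RuntimeWarning: Mean of empty slice.
  ret = um.true_divide(
```

View pics/l.png

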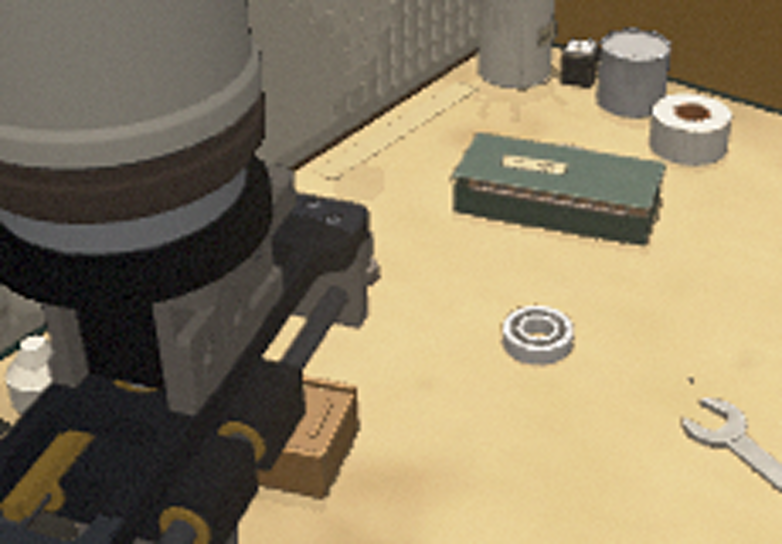

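```bash
python3 -c "
from h import *
print(bot.close_job())"
```

```text
the job is handed in; nothing more can be done
None
```

Both boxes are shut and the job is handed in, at about 22 s on the robot clock. No verdict was reported.

- **Wooden box:** The sliding lid is home. The fingers met the end wall at about 5.6 N. Afterwards the open end measured 506–508 mm along the box axis across its width. The box's far end stayed at 626 mm, so it was not shoved.
- **Steel box:** I tipped the lid over with about 4 N and pressed it down to a hard stop at 22 N, well above the hinge's 3.6 N. Two views then gave a flat lid, 33–35 mm high with a tilt of 0.006–0.014 rad. That tilt is about the depth noise. I have no clean before-and-after measure of this box's position, but it looked in place in every picture.
- **Other things:** Bolt, nut and bearing were where they started, to within depth noise. In the last side view the arm hid the bolt and part of the nut, so those two rest on the scene view. Tape roll and plug were checked only by eye.

**First attempt missed:** My first push on the wooden lid passed over it without touching. The shut fingertips really end about 20 mm short of the stated TCP, which a picture and the wrist depth showed. I corrected for that in every later move.

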